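# Turn the reel spindle flat-up and clamp it

## Task

The steel spindle of the pouch-reel stand is locked in the wrong position. Throw its toggle clamp right back, feel for the spindle's flat and turn the spindle until the flat faces straight up, then swing the clamp over again so that its shoe sits fully home on the flat. Let go of everything and leave the basket, bottle, jar and cup where they are.

Things in the scene. Friction and masses are not known exactly. Their poses are not given: they have to be found in the camera images.
- stand: Fixed reel stand; spot and yaw vary. Origin: on the table, midway between its two white posts (14 mm thick, 105 mm high, at y = +-113 mm); z up, y along the spindle (axis 85 mm up), robot roughly towards -x. Base plate 210 x 262 x 12 mm, x = -90 to 120. At y = 60 a toggle clamp on a bracket 34 x 46 mm (x = 68 to 102, up to z = 125). Spindle ends: hub discs d 56 mm to y = +-136.
- spindle (a joint): Turn of the steel spindle about its level axis (stand y, z = 85 mm), rad: 0 or 6.283 = flat straight up; growing values turn the flat from up towards stand +x, then down. Turns without end, friction 0.06 N m, stays where left. While the clamp is shut its shoe presses on the spindle, which must not be turned then.
- flat (a point): Middle of the flat at stand y = -50 mm, the free length, where to grip. Between the posts the spindle is a 32 mm round bar with one flat milled all along, 20 mm wide, 12.5 mm from the axis: 28.5 mm across flat and back, 32 mm across the round. Fingers closed with a pad on the flat settle flush on it. Turns with the spindle; z axis = outward normal of the flat (up when done), y along the spindle.
- clamp_arm (a joint): Toggle clamp arm, rad: 0 = home on the flat (arm level, reaching to stand -x over the spindle); about 0.045 = resting on the round; grows as it swings up and back to +x, stop at 2.1. Pivot at stand x = 75, y = 60, z = 115 mm, axis along y. Its weight (0.4 kg) works over centre: dead point near 1.5, each side it falls slowly to its end (3 N at the ball when shut). Shoe 18 x 30 mm, under the arm 75 mm from the pivot.
- clamp_ball (a point): Centre of the heavy dark steel ball grip, diameter 26 mm, at the end of the clamp arm: with the clamp home at stand x = -50, y = 60, z = 130 mm, that is 125 mm from the pivot along the arm and 15 mm above it. Behind it the arm is a 10 mm rod for 20 mm, then a bar 14 mm wide.
- basket: Loose stainless wire basket with packed instruments, 120 x 220 x 38 mm, beyond the stand. Origin: centre of its underside. Leave alone.
- bottle: Loose white bottle, 52 mm diameter, 125 mm high. Origin: centre of its underside. Leave alone.
- jar: Loose glass jar with a steel lid, 64 mm diameter, 75 mm high. Origin: centre of its underside. Leave alone.
- cup: Loose steel cup, 72 mm across the rim, 85 mm high. Origin: centre of its underside. Leave alone.

How it is judged:
By the outcome, as a careful person would: the job done as asked, in the order asked, and still so for the second after the job is handed in, with the robot touching nothing.
It also fails if it takes over 72 s, if anything falls off the work surface, if the arm or the gripper's body presses on something with over 40 N, if the wrist force passes 120 N, or if a joint passes its speed limit or range.

## Robot

A 7-joint arm with a two-finger parallel gripper is mounted at the origin on the work surface. World frame = base frame: x ahead of the robot, y to its left, z up, the work surface at z = 0. Lengths are in mm, angles in rad, forces in N, time in s.
With the tool pointing down it reaches from about 425 to 1025 mm from the base axis. Payload 3.6 kg.
Tool frame: the origin (TCP) lies midway between the tips of the shut fingers; the grasp point (between the pads) lies 19 mm behind it (r.hold_point_z is the distance from the TCP to the grasp point, in mm); z points along the fingers, y is the line along which they close (so a half turn about z gives the same grasp; the last joint's range is limited). The gripper opens to 85 mm and grips with 20 to 120 N. Pads are 22 mm wide; open, the fingers measure 114 mm over their backs; the gripper's body (76 mm by 85 mm) begins 54 mm behind the grasp point. The pads swing forward as they close: fully open they stand 13 mm farther back than shut.
Start: joints at [-1.433, 0.591, 0.048, 1.609, -0.033, 0.943, -0.034], TCP at [165.843, 705.78, 231.302] pointing down, gripper open.
Joint ranges: [-2.69, 2.69], [-0.47, 2.24], [-1.27, 1.36], [0.19, 2.51], [-1.53, 4.68], [0.08, 2.07], [-3.09, 3.09]. Speed limits (rad/s): [2.57, 2.57, 3.14, 3.14, 3.14, 3.14, 3.14].

## Interface

Orientations are given as a 3x3 rotation matrix whose columns are the frame's x, y, z axes.
In Python, from cell import r gives the robot as it stands. The module is installed in compiled form; this text tells all that it offers.
- The arm moves only by the tool drive_tool, never from a script. Its argument "deltas" is a list of rows, each an object of numbers: "ax", "ay", "az": the turn, a rotation vector about the tool's x, y, z in units of 6 degrees (1.0 is 6 degrees); "dx", "dy", "dz": the shift along the tool's x, y, z in units of 25 mm (1.0 is 25 mm); "gripper": the opening, from 0 (shut) to 1 (fully open). In form: [{"ax": .., "ay": .., "az": .., "dx": .., "dy": .., "dz": .., "gripper": ..}, ...]. A call has 1 to 8 rows; each row shifts and turns the commanded pose from where the row before left it, along the tool's axes as they then stand; what a row does not reach is not made up. A row lasts 1/8 s, in which the tool goes at most 62.5 mm and 10.7 degrees, less where a joint would pass 70% of its speed; a pose out of reach is approached as far as the arm can. A call with a number of a shift or a turn outside -1 to 1 is refused whole. A call with a gripper value outside its range is refused whole. The fingers move at their own pace and stop on an object; "squeeze" is the grip in N (left out, the last holds). Time passes only in rows, so rows that do not move let the fingers close. It gives the time, the measured TCP pose, the force, the opening and the grip force at its end, in the units of the state.
- r.sense(): the state, without advancing time (a new reading comes with each control period).
- r.grab_frame(name): name is "scene" or "side" or "wrist"; returns the picture (480x640x3 uint8, red, green, blue); there is no depth.
- r.camera_model(name): a dict with "mtx" (3x3 intrinsics, pixels), "k1" (the pictures are not rectified: a ray, as slopes to the right and down, at radius r is drawn at 1 + k1 r^2 times it, then the intrinsics apply), "eye" and "orientation" of the camera in the world; the wrist camera has in their place "tool_from_camera" (4x4, takes a point from camera to tool coordinates, whose origin is the TCP and whose axes are the flange's). Camera axes: x right, y down, z forward; pixel columns grow to the right and rows downward; lengths in mm; the calibration is good to about 2 mm. A picture is of the moment at which its call begins: read the wrist's pose just before it. camera_model takes no time and is no camera call.
- r.close_job(): hands the job in; it is judged then, once.
The state is a dict: "time": time; "qpos": joint angles; "qvel": joint speeds; "joint_torque": joint torques, N m; "eef_pos": TCP position; "orientation": TCP orientation; "force": force on the tool from outside, world axes, zero at the start; "ft_torque": the same for the moment, N m; "gripper_width": finger opening in mm; "finger_force": force on a finger pad.
Only numpy, scipy, OpenCV 4.12 (cv2) and the standard library are available. Lean on these libraries where they do the work, as an engineer would, in place of code of your own. Each camera call takes 0.05 s, during which the arm holds its last target. There are 200 camera calls.

## Working session

There is one attempt and no reset: what is moved stays moved. The work goes in short steps, Python scripts to look and compute and a tool call to move; the robot and the scene stay as the last step left them, time stands still between calls to the robot, and variables do not carry over. Pictures are saved under pics/ and viewed, at most 10 in all, crops included, and the job is handed in when it is done.

Besides the shell and the picture viewer there is one more tool, called as name([rows], argument=value, ...), one row to a line, values as JSON. drive_tool: Moves the arm, as the interface text tells. Its arguments: {"type":"object","properties":{"deltas":{"type":"array","items":{"type":"object","properties":{"ax":{"type":"number"},"ay":{"type":"number"},"az":{"type":"number"},"dx":{"type":"number"},"dy":{"type":"number"},"dz":{"type":"number"},"gripper":{"type":"number"}}}},"squeeze":{"type":"number"}},"required":["deltas"]}

```bash
mkdir -p pics; python3 - <<'E'
from cell import r
import cv2
for n in ("scene","side"):
    im=r.grab_frame(n); cv2.imwrite(f"pics/{n}0.png",im[:,:,::-1])
    m=r.camera_model(n); print(n,m)
s=r.sense(); print(s["time"],s["eef_pos"],s["orientation"],s["force"])
print(r.camera_model("wrist"),r.hold_point_z)
E
```

```text
scene {'mtx': array([[523.03308568,   0.        , 322.44528662],
       [  0.        , 523.03308568, 228.99346785],
       [  0.        ,   0.        ,   1.        ]]), 'k1': -0.13734914601093623, 'eye': array([1285.66248422,  583.55990464,  663.18900313]), 'orientation': array([[-0.62206395,  0.44024097, -0.64747536],
       [ 0.78270543,  0.32830219, -0.5287626 ],
       [-0.02021538, -0.83570662, -0.54880395]])}
side {'mtx': array([[593.67817796,   0.        , 329.22100494],
       [  0.        , 593.67817796, 236.76808683],
       [  0.        ,   0.        ,   1.        ]]), 'k1': -0.05360588384968316, 'eye': array([ 412.71479031,  804.31461011, 1002.4652638 ]), 'orientation': array([[-0.9577192 , -0.22061684,  0.18466769],
       [-0.28765124,  0.72189626, -0.62938268],
       [ 0.0055415 , -0.65589176, -0.75483461]])}
0.1 [165.65124098 705.04347889 230.25662003] [[-9.73512064e-01  2.28635370e-01 -3.58296500e-04]
 [ 2.28635623e-01  9.73509983e-01 -2.01630303e-03]
 [-1.12192970e-04 -2.04481467e-03 -9.99997903e-01]] [-0.00114078 -0.42192043 -0.10387593]
{'mtx': array([[377.38879019,   0.        , 320.84890662],
       [  0.        , 377.38879019, 240.78903568],
       [  0.        ,   0.        ,   1.        ]]), 'k1': -0.0013430545093684027, 'tool_from_camera': array([[-7.54617382e-04, -9.50971293e-01, -3.09278240e-01,
         8.07740890e+01],
       [ 9.99999276e-01, -4.27813079e-04, -1.12448544e-03,
         2.01134886e-01],
       [ 9.37040102e-04, -3.09278865e-01,  9.50970928e-01,
        -1.43222259e+02],
       [ 0.00000000e+00,  0.00000000e+00,  0.00000000e+00,
         1.00000000e+00]])} 18.700000000000003
```

View pics/scene0.png

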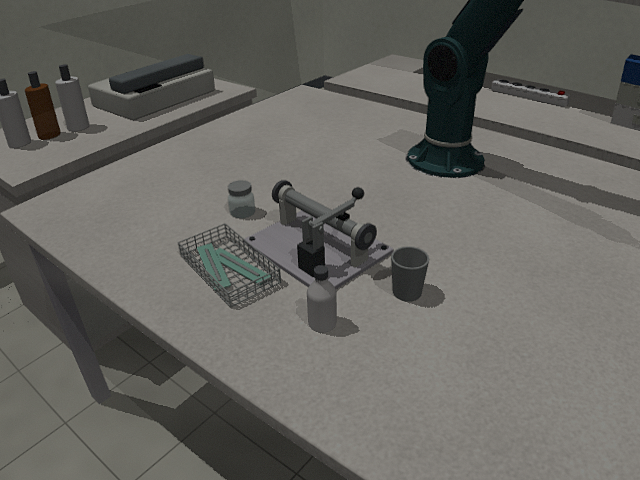

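View pics/side0.png

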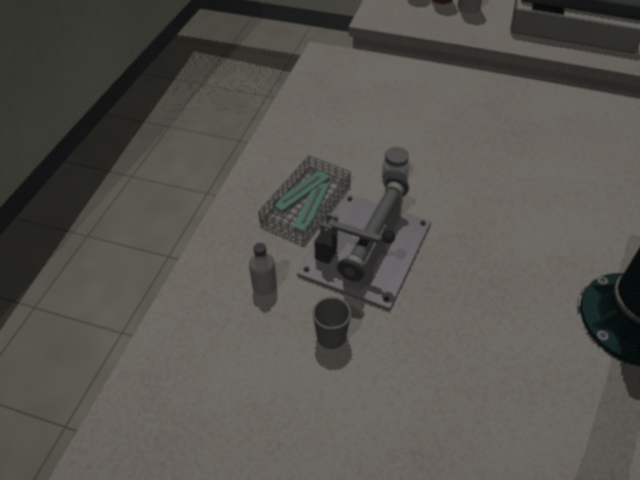

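The scene view shows the clamp shut: ball (358,193), near hub (367,236), far hub (282,190), with bottle and cup close to the near hub. The side view shows base corners at about (300,274), (390,304), (431,220) and (349,198), and the ball at (388,237).

```bash
cat > h.py <<'E'
import numpy as np, cv2
from cell import r
def ray(n,uv,pose=None):
    m=r.camera_model(n); K=m["mtx"]; k=m["k1"]
    s=cv2.undistortPoints(np.array([[uv]],float),K,np.array([k,0,0,0.]))[0,0]
    d=np.array([s[0],s[1],1.])
    if n=="wrist":
        p,R=pose; T=m["tool_from_camera"]
        return R@T[:3,3]+p, R@T[:3,:3]@d
    return np.array(m["eye"]),m["orientation"]@d
def plane(n,uv,z,pose=None):
    o,d=ray(n,uv,pose); return o+d*(z-o[2])/d[2]
def tri(a,b):
    A=np.zeros((3,3));y=np.zeros(3)
    for o,d in (a,b):
        d=d/np.linalg.norm(d);P=np.eye(3)-np.outer(d,d);A+=P;y+=P@o
    return np.linalg.solve(A,y)
E
python3 - <<'E'
from h import *
np.set_printoptions(precision=1,suppress=True)
print("ball",tri(ray("scene",(358,193)),ray("side",(388,237))))
print("nhub",tri(ray("scene",(367,236)),ray("side",(351,269))))
print("fhub",tri(ray("scene",(282,190)),ray("side",(397,183))))
c=[plane("side",p,12) for p in ((300,274),(390,304),(431,220),(349,198))]
print(np.array(c)); print([np.linalg.norm(c[i]-c[i-1]) for i in range(4)])
for n,p in (("bottle",(322,325)),("cup",(408,295)),("jar",(242,213))): print(n,plane("scene",p,0))
for n,s in (("scene",(160,140,300,200)),("side",(240,130,220,220))):
    im=r.grab_frame(n); x,y,w,h=s
    cv2.imwrite(f"pics/{n}1.png",cv2.resize(im[y:y+h,x:x+w,::-1],None,fx=2.6,fy=2.6,interpolation=cv2.INTER_CUBIC))
E
```

```text
ball [515.6  50.5 136.7]
nhub [571.7 111.4  87.2]
fhub [ 537.  -145.9   91. ]
[[ 683.9   95.4   12. ]
 [ 486.2  114.6   12. ]
 [ 448.3 -137.5   12. ]
 [ 645.3 -150.4   12. ]]
[np.float64(248.79153932318462), np.float64(198.59566386347086), np.float64(254.92744914280206), np.float64(197.39522081990847)]
bottle [751.9 141.2   0. ]
cup [586.5 222.6   0. ]
jar [ 565.2 -257.6    0. ]
```

View pics/scene1.png

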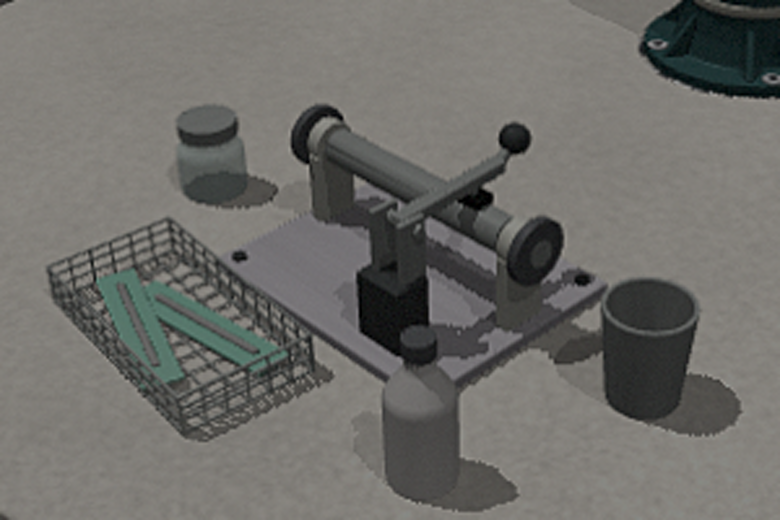

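drive_tool([
  {"az": -0.9},
  {"dx": -0.72,"dy": -1},
  {"dx": -0.72,"dy": -1},
  {"dx": -0.72,"dy": -1},
  {"dx": -0.72,"dy": -1},
  {"dx": -0.72,"dy": -1},
  {"dx": -0.72,"dy": -1},
  {"dx": -0.72,"dy": -1},
])

```text
invalid input
```

drive_tool([
  {"dx": -0.72,"dy": -1},
  {"dx": -0.72,"dy": -1},
  {"dx": -0.72,"dy": -1},
  {"dx": -0.72,"dy": -1},
  {"dx": -0.72,"dy": -1},
  {"dx": -0.72,"dy": -1},
  {"dx": -0.72,"dy": -1},
  {"dx": -0.72,"dy": -1},
])

```text
invalid input
```

drive_tool([
  {"dx": -0.72,"dy": -1},
  {"dx": -0.72,"dy": -1},
  {"dx": -0.72,"dy": -1},
  {"dx": -0.72,"dy": -1},
  {"dx": -0.72,"dy": -1},
  {"dx": -0.72,"dy": -1},
  {"dx": -0.72,"dy": -1},
  {},
])

```text
invalid input
```

```bash
python3 - <<'E'
from h import *
np.set_printoptions(precision=3,suppress=True)
s=r.sense(); im=r.grab_frame("wrist"); cv2.imwrite("pics/w0.png",im[:,:,::-1])
print(s["time"],s["eef_pos"],s["orientation"],s["qpos"],s["force"])
np.savez("w0.npz",p=s["eef_pos"],R=s["orientation"])
E
```

```text
0.2 [165.703 705.276 230.553] [[-0.974  0.229 -0.   ]
 [ 0.229  0.974 -0.001]
 [-0.    -0.001 -1.   ]] [-1.434  0.592  0.048  1.609 -0.033  0.943 -0.034] [ 0.29   0.249 -1.068]
```

View pics/w0.png

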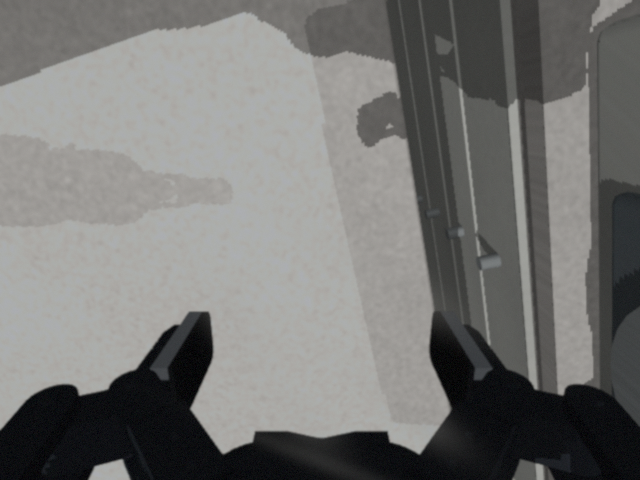

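The move was refused, so this picture is only the start view (bare table, fingers at the bottom). I'll send full rows instead.

drive_tool([
  {"ax": 0,"ay": 0,"az": -0.9,"dx": 0,"dy": 0,"dz": 0,"gripper": 1},
  {"ax": 0,"ay": 0,"az": 0,"dx": -0.72,"dy": -1,"dz": 0,"gripper": 1},
  {"ax": 0,"ay": 0,"az": 0,"dx": -0.72,"dy": -1,"dz": 0,"gripper": 1},
  {"ax": 0,"ay": 0,"az": 0,"dx": -0.72,"dy": -1,"dz": 0,"gripper": 1},
  {"ax": 0,"ay": 0,"az": 0,"dx": -0.72,"dy": -1,"dz": 0,"gripper": 1},
  {"ax": 0,"ay": 0,"az": 0,"dx": -0.72,"dy": -1,"dz": 0,"gripper": 1},
  {"ax": 0,"ay": 0,"az": 0,"dx": -0.72,"dy": -1,"dz": 0,"gripper": 1},
  {"ax": 0,"ay": 0,"az": 0,"dx": -0.72,"dy": -1,"dz": 0,"gripper": 1},
])

```text
time: 1.25
eef_pos: [267.3, 514.3, 231.4]
orientation: [[-0.991, 0.136, 0.0], [0.136, 0.991, 0.0], [-0.0, 0.0, -1.0]]
force: [0.3, 0.7, 0.5]
gripper_width: 85.3
finger_force: 0.0
```

drive_tool([
  {"ax": 0,"ay": 0,"az": 0,"dx": -0.72,"dy": -1,"dz": 0,"gripper": 1},
  {"ax": 0,"ay": 0,"az": 0,"dx": -0.72,"dy": -1,"dz": 0,"gripper": 1},
  {"ax": 0,"ay": 0,"az": 0,"dx": -0.72,"dy": -1,"dz": 0,"gripper": 1},
  {"ax": 0,"ay": 0,"az": 0,"dx": -0.72,"dy": -1,"dz": 0,"gripper": 1},
  {"ax": 0,"ay": 0,"az": 0,"dx": -0.72,"dy": -1,"dz": 0,"gripper": 1},
  {"ax": 0,"ay": 0,"az": 0,"dx": -0.72,"dy": -1,"dz": 0,"gripper": 1},
  {"ax": 0,"ay": 0,"az": 0,"dx": -0.72,"dy": -1,"dz": 0,"gripper": 1},
  {"ax": 0,"ay": 0,"az": 0,"dx": -0.72,"dy": -1,"dz": 0,"gripper": 1},
])

```text
time: 2.25
eef_pos: [382.8, 296.7, 231.5]
orientation: [[-0.991, 0.136, 0.0], [0.136, 0.991, 0.0], [-0.0, 0.0, -1.0]]
force: [-0.4, -0.7, -0.3]
gripper_width: 85.3
finger_force: 0.0
```

drive_tool([
  {"ax": 0,"ay": 0,"az": 0,"dx": -0.72,"dy": -1,"dz": 0,"gripper": 1},
  {"ax": 0,"ay": 0,"az": 0,"dx": -0.72,"dy": -1,"dz": 0,"gripper": 1},
  {"ax": 0,"ay": 0,"az": 0,"dx": -0.72,"dy": -1,"dz": 0,"gripper": 1},
  {"ax": 0,"ay": 0,"az": 0,"dx": -0.72,"dy": -1,"dz": 0,"gripper": 1},
  {"ax": 0,"ay": 0,"az": 0,"dx": -0.72,"dy": -1,"dz": 0,"gripper": 1},
  {"ax": 0,"ay": 0,"az": 0,"dx": -0.72,"dy": -1,"dz": 0,"gripper": 1},
  {"ax": 0,"ay": 0,"az": 0,"dx": -0.72,"dy": -1,"dz": 0,"gripper": 1},
  {"ax": 0,"ay": 0,"az": 0,"dx": 0,"dy": 0,"dz": 0,"gripper": 1},
])

```text
time: 3.25
eef_pos: [484.4, 104.5, 231.5]
orientation: [[-0.99, 0.141, 0.001], [0.141, 0.99, -0.001], [-0.001, -0.001, -1.0]]
force: [-1.1, -0.3, -0.0]
gripper_width: 85.1
finger_force: 0.0
```

```bash
python3 - <<'E'
from h import *
np.set_printoptions(precision=3,suppress=True)
s=r.sense(); im=r.grab_frame("wrist"); cv2.imwrite("pics/w1.png",im[:,:,::-1])
print(s["time"],s["eef_pos"],s["orientation"],s["qpos"],s["force"])
np.savez("w1.npz",p=s["eef_pos"],R=s["orientation"])
E
```

```text
3.25 [484.424 104.477 231.513] [[-0.99   0.141  0.001]
 [ 0.141  0.99  -0.001]
 [-0.001 -0.001 -1.   ]] [-0.424  0.306  0.149  2.122 -0.067  0.717  1.198] [-1.139 -0.285 -0.011]
```

View pics/w1.png

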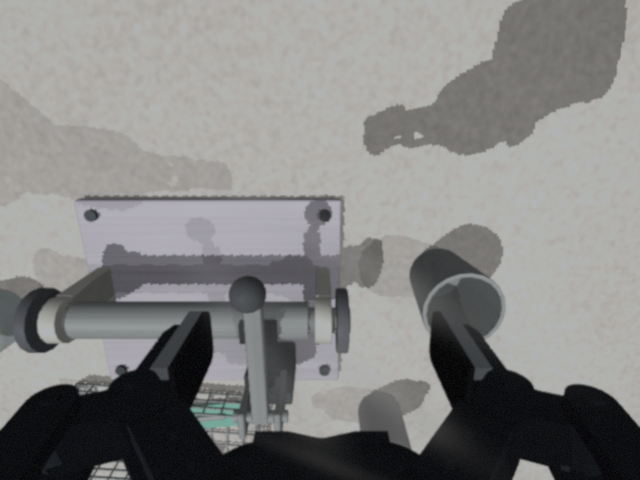

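The view shows the ball at (248,294), the base front edge from (80,198) to (342,198), the spindle along row ~320 and the cup at right.

```bash
python3 - <<'E'
from h import *
np.set_printoptions(precision=1,suppress=True)
f=np.load("w1.npz");P=(f["p"],f["R"])
b=plane("wrist",(248,294),136,P);print("ball",b)
c1,c2=plane("wrist",(78,198),12,P),plane("wrist",(343,198),12,P)
print(c1,c2,np.linalg.norm(c1-c2))
im=cv2.imread("pics/w1.png",0).astype(float)
for u in (85,100,115,130,145): print(u,im[295:345:2,u].astype(int))
d=c2-c1; yaw=np.arctan2(-d[0],d[1]); ex=np.array([np.cos(yaw),np.sin(yaw)]);ey=np.array([-ex[1],ex[0]])
print("yaw",yaw,"O plate",(c1+c2)[:2]/2+90*ex,"O ball",b[:2]+50*ex-60*ey)
h1=plane("wrist",(33,320),85,P);h2=plane("wrist",(347,320),85,P);print("hub outer",h1,h2)
print("bottle,cup tops",plane("wrist",(464,308),85,P))
E
```

```text
ball [512.9  49.  136. ]
[ 444.4 -129.5   12. ] [481.1 126.6  12. ] 258.68568266124333
85 [ 65  65  65  60  60  68  82  93 101 109 115 120 129 136 142 148 150 146
 140 134 132 127 165 177 176]
100 [ 64  63  64  59  61  69  83  94 101 110 116 119 130 137 142 149 151 147
 138 134 133 129 166 176 177]
115 [ 93  90 100  81  61  68  82  93 103 109 115 121 130 135 141 148 150 148
 139 138 132 127 157 166 164]
130 [167 170 169 122  62  70  82  95  99 110 116 120 130 136 142 148 149 148
 141 136 132 127 157 165 167]
145 [171 171 169 122  59  71  83  94 100 110 116 122 130 136 140 146 150 146
 141 138 134 128 155 167 168]
yaw -0.14215720327486658 O plate [551.9 -14.2] O ball [553.9 -17.4]
hub outer [ 534.2 -155.4   85. ] [572.6 114.6  85. ]
bottle,cup tops [575.2 215.3  85. ]
```

drive_tool([
  {"ax": 0,"ay": 0,"az": 0,"dx": -0.72,"dy": -1,"dz": 0,"gripper": 0.7},
  {"ax": 0,"ay": 0,"az": 0,"dx": -0.72,"dy": -1,"dz": 0.4,"gripper": 0.7},
  {"ax": 0,"ay": 0,"az": 0,"dx": 0,"dy": 0,"dz": 0.9,"gripper": 0.7},
  {"ax": 0,"ay": 0,"az": 0,"dx": 0,"dy": 0,"dz": 0.9,"gripper": 0.7},
  {"ax": 0,"ay": 0,"az": 0,"dx": 0,"dy": 0,"dz": 0.9,"gripper": 0.7},
  {"ax": 0,"ay": 0,"az": 0,"dx": 0,"dy": 0,"dz": 0.9,"gripper": 0.7},
  {"ax": 0,"ay": 0,"az": 0,"dx": 0,"dy": 0,"dz": 0.6,"gripper": 0.7},
  {"ax": 0,"ay": 0,"az": 0,"dx": 0,"dy": 0,"dz": 0,"gripper": 0.6},
])

```text
time: 4.3
eef_pos: [511.3, 53.3, 115.5]
orientation: [[-0.991, 0.135, -0.002], [0.135, 0.991, 0.0], [0.002, -0.0, -1.0]]
force: [-0.4, 0.1, 0.2]
gripper_width: 51.2
finger_force: 0.0
```

```bash
python3 - <<'E'
from h import *
s=r.sense(); im=r.grab_frame("wrist"); cv2.imwrite("pics/w2.png",im[:,:,::-1])
np.savez("w2.npz",p=s["eef_pos"],R=s["orientation"])
im=cv2.imread("pics/scene0.png",0)
for u in (300,305,310,315): print(u,im[186:226,u])
E
```

```text
300 [130 130 129 128 128 129 115  92  93  97 100  98 100  95  94  87  75  64
  69  68  55  44  28  82 124 121 110 112 115 118  95  61  71  70  61  53
  52  52  50  49]
305 [127 130 128 130 130 127 128 129 130 123  99  95  96  97 100  98  96  92
  87  70  66  70  63  57  41  23  68 110 118  97  64  62  76  98  85  51
  40  45  45  46]
310 [127 126 128 128 126 126 128 128 129 128 130 133 118  95  95  99 100 101
  99  94  88  85  70  68  71  60  52  33  38  86 110  98  64  36  88 109
  89  74  69  50]
315 [128 127 131 129 130 127 123 126 129 128 125 124 129 132 125 106  91  96
  99 100 101  99  92  88  77  72  75  66  58  48  32  34  84 104  98  99
  98  95  82  91]
```

View pics/w2.png

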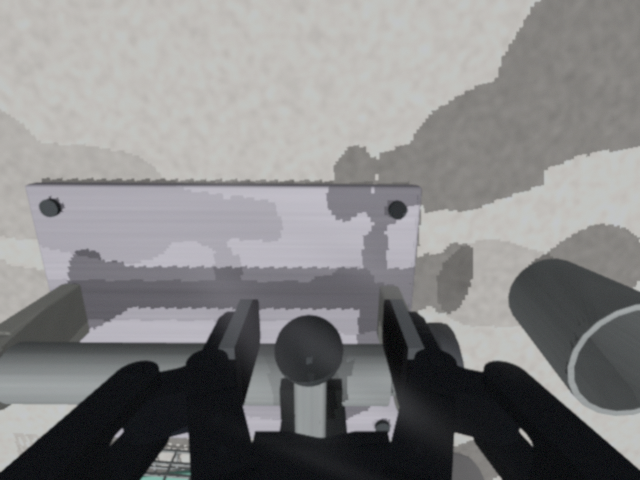

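The ball sits at (309,350), slightly left of the middle of the fingers.

```bash
python3 - <<'E'
from h import *
f=np.load("w2.npz");P=(f["p"],f["R"])
b=plane("wrist",(309,350),135,P);print(b, f["R"].T@(b-f["p"]))
E
```

```text
[513.86588202  48.61557991 135.        ] [ -3.15599579  -4.34432456 -19.53671974]
```

drive_tool([
  {"ax": 0,"ay": 0,"az": 0,"dx": -0.12,"dy": -0.17,"dz": 0,"gripper": 0.5},
  {"ax": 0,"ay": 0,"az": 0,"dx": 0,"dy": 0,"dz": 0,"gripper": 0},
  {"ax": 0,"ay": 0,"az": 0,"dx": 0,"dy": 0,"dz": 0,"gripper": 0},
  {"ax": 0,"ay": 0,"az": 0,"dx": 0,"dy": 0,"dz": 0,"gripper": 0},
  {"ax": 0,"ay": 0,"az": 0,"dx": 0,"dy": 0,"dz": 0,"gripper": 0},
  {"ax": 0,"ay": 0,"az": 0,"dx": 0,"dy": 0,"dz": 0,"gripper": 0},
], squeeze=25)

```text
time: 5.1
eef_pos: [515.6, 48.1, 117.1]
orientation: [[-0.991, 0.136, 0.002], [0.136, 0.991, 0.0], [-0.002, 0.001, -1.0]]
force: [0.7, 0.3, 6.3]
gripper_width: 24.0
finger_force: 24.5
```

```bash
python3 - <<'E'
import numpy as np
a=np.linspace(.045,2.06,17)
x=-125*np.cos(a)+15*np.sin(a);z=125*np.sin(a)+15*np.cos(a)
for i in range(16):print(round(a[i+1],2),round(-(x[i+1]-x[i])/25,2),round(-(z[i+1]-z[i])/25,2))
E
```

```text
0.17 -0.14 -0.62
0.3 -0.22 -0.59
0.42 -0.29 -0.56
0.55 -0.36 -0.52
0.67 -0.42 -0.47
0.8 -0.48 -0.41
0.93 -0.53 -0.35
1.05 -0.57 -0.28
1.18 -0.6 -0.21
1.3 -0.62 -0.13
1.43 -0.63 -0.05
1.56 -0.63 0.03
1.68 -0.62 0.11
1.81 -0.61 0.18
1.93 -0.58 0.26
2.06 -0.54 0.33
```

drive_tool([
  {"ax": 0,"ay": 0,"az": 0,"dx": -0.14,"dy": 0,"dz": -0.62,"gripper": 0},
  {"ax": 0,"ay": 0,"az": 0,"dx": -0.22,"dy": 0,"dz": -0.59,"gripper": 0},
  {"ax": 0,"ay": 0,"az": 0,"dx": -0.29,"dy": 0,"dz": -0.56,"gripper": 0},
  {"ax": 0,"ay": 0,"az": 0,"dx": -0.36,"dy": 0,"dz": -0.52,"gripper": 0},
  {"ax": 0,"ay": 0,"az": 0,"dx": -0.42,"dy": 0,"dz": -0.47,"gripper": 0},
  {"ax": 0,"ay": 0,"az": 0,"dx": -0.48,"dy": 0,"dz": -0.41,"gripper": 0},
  {"ax": 0,"ay": 0,"az": 0,"dx": 0,"dy": 0,"dz": 0,"gripper": 0},
], squeeze=25)

```text
time: 5.98
eef_pos: [562.2, 41.4, 196.4]
orientation: [[-0.991, 0.136, -0.0], [0.136, 0.991, 0.0], [0.0, 0.0, -1.0]]
force: [-3.8, 1.7, 2.5]
gripper_width: 24.1
finger_force: 25.2
```

Following well, gripping firmly; continue.

drive_tool([
  {"ax": 0,"ay": 0,"az": 0,"dx": -0.53,"dy": 0,"dz": -0.35,"gripper": 0},
  {"ax": 0,"ay": 0,"az": 0,"dx": -0.57,"dy": 0,"dz": -0.28,"gripper": 0},
  {"ax": 0,"ay": 0,"az": 0,"dx": -0.6,"dy": 0,"dz": -0.21,"gripper": 0},
  {"ax": 0,"ay": 0,"az": 0,"dx": -0.62,"dy": 0,"dz": -0.13,"gripper": 0},
  {"ax": 0,"ay": 0,"az": 0,"dx": -0.63,"dy": 0,"dz": -0.05,"gripper": 0},
  {"ax": 0,"ay": 0,"az": 0,"dx": -0.63,"dy": 0,"dz": 0.03,"gripper": 0},
  {"ax": 0,"ay": 0,"az": 0,"dx": -0.62,"dy": 0,"dz": 0.11,"gripper": 0},
  {"ax": 0,"ay": 0,"az": 0,"dx": -0.61,"dy": 0,"dz": 0.18,"gripper": 0},
], squeeze=25)

```text
time: 6.98
eef_pos: [684.4, 24.0, 214.0]
orientation: [[-0.991, 0.137, 0.005], [0.137, 0.991, -0.001], [-0.005, -0.0, -1.0]]
force: [1.3, -1.4, 4.0]
gripper_width: 23.0
finger_force: 24.0
```

drive_tool([
  {"ax": 0,"ay": 0,"az": 0,"dx": -0.58,"dy": 0,"dz": 0.26,"gripper": 0},
  {"ax": 0,"ay": 0,"az": 0,"dx": -0.54,"dy": 0,"dz": 0.33,"gripper": 0},
  {"ax": 0,"ay": 0,"az": 0,"dx": 0,"dy": 0,"dz": 0,"gripper": 0},
  {"ax": 0,"ay": 0,"az": 0,"dx": 0,"dy": 0,"dz": 0,"gripper": 0.6},
  {"ax": 0,"ay": 0,"az": 0,"dx": 0,"dy": 0,"dz": 0,"gripper": 0.6},
  {"ax": 0,"ay": 0,"az": 0,"dx": 0,"dy": 0,"dz": 0,"gripper": 0.6},
], squeeze=25)

```text
time: 7.72
eef_pos: [707.5, 21.5, 198.0]
orientation: [[-0.991, 0.136, -0.002], [0.136, 0.991, 0.0], [0.002, -0.0, -1.0]]
force: [-0.4, -0.5, -0.3]
gripper_width: 51.1
finger_force: 0.0
```

drive_tool([
  {"ax": 0,"ay": 0,"az": 0,"dx": 0,"dy": 0,"dz": -1,"gripper": 0.6},
  {"ax": 0,"ay": 0,"az": 0,"dx": 0,"dy": 0,"dz": -1,"gripper": 0.6},
  {"ax": 0,"ay": 0,"az": 0,"dx": 1,"dy": -0.73,"dz": -1,"gripper": 0.6},
  {"ax": 0,"ay": 0,"az": 0,"dx": 1,"dy": -0.73,"dz": 0,"gripper": 0.8},
  {"ax": 0,"ay": 0,"az": 0,"dx": 1,"dy": -0.73,"dz": 0,"gripper": 0.8},
  {"ax": 0,"ay": 0,"az": 0,"dx": 1,"dy": -0.73,"dz": 0,"gripper": 0.8},
  {"ax": 0,"ay": 0,"az": 0,"dx": 1,"dy": -0.73,"dz": 0,"gripper": 0.8},
  {"ax": 0,"ay": 0,"az": 0,"dx": 0.9,"dy": -0.7,"dz": 0,"gripper": 0.8},
])

```text
time: 8.72
eef_pos: [546.1, -66.7, 273.4]
orientation: [[-0.991, 0.136, -0.001], [0.136, 0.991, 0.0], [0.001, 0.0, -1.0]]
force: [0.5, 0.7, 0.6]
gripper_width: 68.5
finger_force: 0.0
```

drive_tool([
  {"ax": 0,"ay": 0,"az": -1,"dx": 0,"dy": 0,"dz": 0,"gripper": 0.8},
  {"ax": 0,"ay": 0,"az": -1,"dx": 0,"dy": 0,"dz": 0,"gripper": 0.8},
  {"ax": 0,"ay": 0,"az": -1,"dx": 0,"dy": 0,"dz": 0,"gripper": 0.8},
  {"ax": 0,"ay": 0,"az": -1,"dx": 0,"dy": 0,"dz": 0,"gripper": 0.8},
  {"ax": 0,"ay": 0,"az": -1,"dx": 0,"dy": 0,"dz": 0,"gripper": 0.8},
  {"ax": 0,"ay": 0,"az": -1,"dx": 0,"dy": 0,"dz": 0,"gripper": 0.8},
  {"ax": 0,"ay": 0,"az": -1,"dx": 0,"dy": 0,"dz": 0,"gripper": 0.8},
  {"ax": 0,"ay": 0,"az": -1,"dx": 0,"dy": 0,"dz": 0,"gripper": 0.8},
])

```text
time: 9.72
eef_pos: [547.1, -66.3, 273.4]
orientation: [[-0.762, -0.648, -0.001], [-0.648, 0.762, 0.0], [0.001, 0.0, -1.0]]
force: [-0.4, -0.5, -0.1]
gripper_width: 68.5
finger_force: 0.0
```

drive_tool([
  {"ax": 0,"ay": 0,"az": -1,"dx": 0,"dy": 0,"dz": 0,"gripper": 0.8},
  {"ax": 0,"ay": 0,"az": -1,"dx": 0,"dy": 0,"dz": 0,"gripper": 0.8},
  {"ax": 0,"ay": 0,"az": -1,"dx": 0,"dy": 0,"dz": 0,"gripper": 0.8},
  {"ax": 0,"ay": 0,"az": -1,"dx": 0,"dy": 0,"dz": 0,"gripper": 0.8},
  {"ax": 0,"ay": 0,"az": -1,"dx": 0,"dy": 0,"dz": 0,"gripper": 0.8},
  {"ax": 0,"ay": 0,"az": -1,"dx": 0,"dy": 0,"dz": 0,"gripper": 0.8},
  {"ax": 0,"ay": 0,"az": -0.95,"dx": 0,"dy": 0,"dz": 0,"gripper": 0.8},
  {"ax": 0,"ay": 0,"az": 0,"dx": 0,"dy": 0,"dz": 0,"gripper": 0.8},
])

```text
time: 10.72
eef_pos: [547.2, -66.4, 273.3]
orientation: [[-0.142, -0.99, -0.001], [-0.99, 0.142, 0.0], [0.0, 0.001, -1.0]]
force: [-0.1, -0.3, -0.4]
gripper_width: 68.6
finger_force: 0.0
```

```bash
python3 - <<'E'
from h import *
np.set_printoptions(precision=3,suppress=True)
s=r.sense(); print(s["qpos"],s["eef_pos"],s["orientation"]); np.savez("w3.npz",p=s["eef_pos"],R=s["orientation"])
a=r.grab_frame("wrist");b=r.grab_frame("scene")
b=cv2.resize(b[150:270,240:400],None,fx=3,fy=3,interpolation=cv2.INTER_CUBIC)
a=cv2.resize(a,None,fx=.5,fy=.5)
c=np.zeros((360,800,3),np.uint8);c[:240,:320]=a;c[:,320:800]=b
cv2.imwrite("pics/c3.png",c[:,:,::-1]); 
E
```

```text
[ 0.169  0.328 -0.167  1.955  0.07   0.865  2.964] [547.209 -66.393 273.329] [[-0.142 -0.99  -0.001]
 [-0.99   0.142  0.   ]
 [ 0.     0.001 -1.   ]]
```

View pics/c3.png

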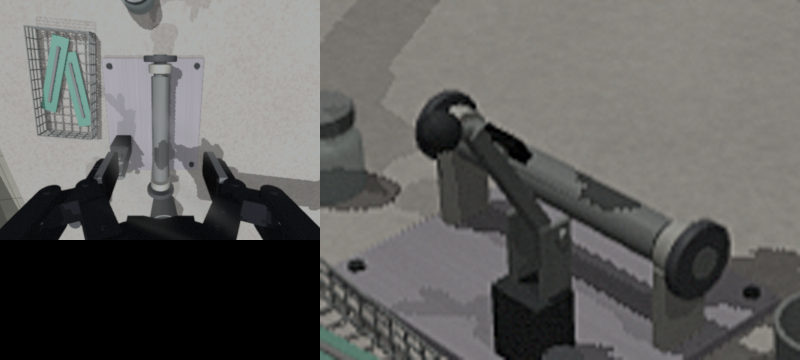

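drive_tool([
  {"ax": 0,"ay": 0,"az": 0,"dx": 0,"dy": 0,"dz": 1,"gripper": 0.8},
  {"ax": 0,"ay": 0,"az": 0,"dx": 0,"dy": 0,"dz": 1,"gripper": 0.8},
  {"ax": 0,"ay": 0,"az": 0,"dx": 0,"dy": 0,"dz": 1,"gripper": 0.8},
  {"ax": 0,"ay": 0,"az": 0,"dx": 0,"dy": 0,"dz": 1,"gripper": 0.8},
  {"ax": 0,"ay": 0,"az": 0,"dx": 0,"dy": 0,"dz": 1,"gripper": 0.8},
  {"ax": 0,"ay": 0,"az": 0,"dx": 0,"dy": 0,"dz": 1,"gripper": 0.8},
  {"ax": 0,"ay": 0,"az": 0,"dx": 0,"dy": 0,"dz": 1,"gripper": 0.8},
  {"ax": 0,"ay": 0,"az": 0,"dx": 0,"dy": 0,"dz": 1,"gripper": 0.8},
])

```text
time: 11.82
eef_pos: [548.0, -66.4, 72.6]
orientation: [[-0.142, -0.99, 0.0], [-0.99, 0.142, -0.0], [0.0, -0.0, -1.0]]
force: [-0.5, -0.3, -0.4]
gripper_width: 68.4
finger_force: 0.0
```

drive_tool([
  {"ax": 0,"ay": 0,"az": 0,"dx": 0,"dy": 0,"dz": 0.35,"gripper": 0.8},
  {"ax": 0,"ay": 0,"az": 0,"dx": 0,"dy": 0,"dz": 0,"gripper": 0},
  {"ax": 0,"ay": 0,"az": 0,"dx": 0,"dy": 0,"dz": 0,"gripper": 0},
  {"ax": 0,"ay": 0,"az": 0,"dx": 0,"dy": 0,"dz": 0,"gripper": 0},
  {"ax": 0,"ay": 0,"az": 0,"dx": 0,"dy": 0,"dz": 0,"gripper": 0},
  {"ax": 0,"ay": 0,"az": 0,"dx": 0,"dy": 0,"dz": 0,"gripper": 0},
], squeeze=25)

```text
time: 12.58
eef_pos: [547.7, -66.3, 65.5]
orientation: [[-0.142, -0.99, 0.0], [-0.99, 0.142, -0.0], [0.0, -0.0, -1.0]]
force: [-2.4, 1.2, 6.3]
gripper_width: 31.2
finger_force: 25.7
```

drive_tool([
  {"ax": 0,"ay": 0,"az": 0,"dx": 0,"dy": 0,"dz": 0,"gripper": 0},
  {"ax": 1,"ay": 0,"az": 0,"dx": 0,"dy": -0.08,"dz": 0,"gripper": 0},
  {"ax": 1,"ay": 0,"az": 0,"dx": 0,"dy": -0.08,"dz": 0,"gripper": 0},
  {"ax": 1,"ay": 0,"az": 0,"dx": 0,"dy": -0.08,"dz": 0,"gripper": 0},
  {"ax": 1,"ay": 0,"az": 0,"dx": 0,"dy": -0.08,"dz": 0,"gripper": 0},
  {"ax": 0,"ay": 0,"az": 0,"dx": 0,"dy": 0,"dz": 0,"gripper": 0},
], squeeze=50)

```text
time: 13.32
eef_pos: [551.6, -67.0, 65.9]
orientation: [[-0.139, -0.967, 0.214], [-0.99, 0.135, -0.036], [0.006, -0.217, -0.976]]
force: [11.9, 1.3, 22.9]
gripper_width: 30.7
finger_force: 55.1
```

```bash
python3 -c "
from cell import r
s=r.sense();print(s['qpos'].round(3),s['ft_torque'].round(2))"
```

```text
[ 0.092  0.595 -0.093  2.245  0.769  0.12   2.266] [ 0.42 -3.14 -0.12]
```

drive_tool([
  {"ax": -1,"ay": 0,"az": 0,"dx": 0,"dy": 0.08,"dz": 0,"gripper": 0},
  {"ax": -1,"ay": 0,"az": 0,"dx": 0,"dy": 0.08,"dz": 0,"gripper": 0},
  {"ax": 0,"ay": 0,"az": 0,"dx": 0,"dy": 0,"dz": 0,"gripper": 0},
], squeeze=50)

```text
time: 13.7
eef_pos: [547.6, -66.5, 65.0]
orientation: [[-0.141, -0.99, 0.007], [-0.99, 0.141, -0.009], [0.008, -0.008, -1.0]]
force: [10.7, 2.2, 29.7]
gripper_width: 30.5
finger_force: 61.0
```

```bash
python3 -c "
from cell import r
s=r.sense();print(s['qpos'].round(3),s['ft_torque'].round(2),s['eef_pos']-18.7*s['orientation'][:,2])"
```

```text
[ 0.362  0.663 -0.455  2.098  0.614  0.506  2.444] [ 0.38 -2.15  0.21] [547.44255456 -66.35482212  83.68172814]
```

drive_tool([
  {"ax": 0,"ay": 0,"az": 0,"dx": 0,"dy": 0,"dz": 0,"gripper": 0.6},
  {"ax": 0,"ay": 0,"az": 0,"dx": 0,"dy": 0,"dz": 0,"gripper": 0.6},
  {"ax": 0,"ay": 0,"az": 0,"dx": 0,"dy": 0,"dz": 0,"gripper": 0.6},
])

```text
time: 14.08
eef_pos: [537.1, -68.4, 59.8]
orientation: [[-0.141, -0.99, -0.011], [-0.99, 0.141, -0.013], [0.014, 0.009, -1.0]]
force: [7.9, 2.3, 2.6]
gripper_width: 51.1
finger_force: 3.7
```

```bash
python3 -c "
from cell import r
s=r.sense();print(s['qpos'].round(3),s['ft_torque'].round(2),s['eef_pos']-18.7*s['orientation'][:,2])"
```

```text
[ 0.359  0.667 -0.447  2.111  0.614  0.507  2.443] [ 0.3  -1.67  0.05] [537.31745536 -68.19365367  78.50417571]
```

drive_tool([
  {"ax": 0,"ay": 0,"az": 0,"dx": -0.14,"dy": -0.39,"dz": -0.24,"gripper": 0.6},
  {"ax": 0,"ay": 0,"az": 0,"dx": 0,"dy": 0,"dz": 0,"gripper": 0.6},
  {"ax": 0,"ay": 0,"az": 0,"dx": 0,"dy": 0,"dz": 0,"gripper": 0},
  {"ax": 0,"ay": 0,"az": 0,"dx": 0,"dy": 0,"dz": 0,"gripper": 0},
  {"ax": 0,"ay": 0,"az": 0,"dx": 0,"dy": 0,"dz": 0,"gripper": 0},
  {"ax": 0,"ay": 0,"az": 0,"dx": 0,"dy": 0,"dz": 0,"gripper": 0},
], squeeze=30)

```text
time: 14.82
eef_pos: [546.8, -69.3, 64.7]
orientation: [[-0.143, -0.99, -0.013], [-0.99, 0.144, -0.016], [0.018, 0.011, -1.0]]
force: [9.9, -3.1, -1.9]
gripper_width: 31.0
finger_force: 31.3
```

drive_tool([
  {"ax": -1,"ay": 0,"az": 0,"dx": 0,"dy": 0.08,"dz": 0,"gripper": 0},
  {"ax": -1,"ay": 0,"az": 0,"dx": 0,"dy": 0.08,"dz": 0,"gripper": 0},
  {"ax": -1,"ay": 0,"az": 0,"dx": 0,"dy": 0.08,"dz": 0,"gripper": 0},
  {"ax": 0,"ay": 0,"az": 0,"dx": 0,"dy": 0,"dz": 0,"gripper": 0},
], squeeze=40)

```text
time: 15.32
eef_pos: [540.5, -68.5, 65.7]
orientation: [[-0.143, -0.936, -0.322], [-0.99, 0.141, 0.028], [0.019, 0.322, -0.946]]
force: [7.6, -4.2, 11.2]
gripper_width: 30.9
finger_force: 43.5
```

```bash
python3 -c "
from cell import r
s=r.sense();print(s['qpos'].round(3),s['ft_torque'].round(2),s['eef_pos']-18.7*s['orientation'][:,2])"
```

```text
[ 0.421  0.789 -0.554  1.882  0.421  0.943  2.624] [-0.49 -1.08  0.53] [546.56106897 -68.98233178  83.39312815]
```

drive_tool([
  {"ax": -1,"ay": 0,"az": 0,"dx": 0,"dy": 0.08,"dz": 0,"gripper": 0},
  {"ax": -1,"ay": 0,"az": 0,"dx": 0,"dy": 0.08,"dz": 0,"gripper": 0},
  {"ax": -1,"ay": 0,"az": 0,"dx": 0,"dy": 0.08,"dz": 0,"gripper": 0},
  {"ax": -1,"ay": 0,"az": 0,"dx": 0,"dy": 0.08,"dz": 0,"gripper": 0},
  {"ax": -1,"ay": 0,"az": 0,"dx": 0,"dy": 0.08,"dz": 0,"gripper": 0},
  {"ax": -1,"ay": 0,"az": 0,"dx": 0,"dy": 0.08,"dz": 0,"gripper": 0},
  {"ax": 0,"ay": 0,"az": 0,"dx": 0,"dy": 0,"dz": 0,"gripper": 0},
], squeeze=40)

```text
time: 16.2
eef_pos: [530.4, -66.9, 73.2]
orientation: [[-0.144, -0.566, -0.812], [-0.989, 0.098, 0.107], [0.019, 0.818, -0.574]]
force: [16.4, -5.1, 15.7]
gripper_width: 31.0
finger_force: 45.5
```

```bash
python3 -c "
from cell import r
s=r.sense();print(s['qpos'].round(3),s['ft_torque'].round(2),s['eef_pos']-18.7*s['orientation'][:,2])"
```

```text
[ 0.372  1.057 -0.525  1.528  0.226  1.616  2.732] [ 0.08 -0.26  0.87] [545.56144578 -68.91715909  83.95777126]
```

drive_tool([
  {"ax": 0,"ay": 0,"az": 0,"dx": 0,"dy": 0,"dz": 0,"gripper": 0.7},
  {"ax": 0,"ay": 0,"az": 0,"dx": 0,"dy": 0,"dz": 0,"gripper": 0.7},
  {"ax": 0,"ay": 0,"az": 0,"dx": 0,"dy": 0,"dz": 0,"gripper": 0.7},
])

```text
time: 16.58
eef_pos: [522.9, -65.7, 70.4]
orientation: [[-0.142, -0.558, -0.818], [-0.99, 0.097, 0.105], [0.02, 0.824, -0.566]]
force: [-0.6, 0.1, -0.0]
gripper_width: 59.7
finger_force: 0.0
```

```bash
python3 -c "
from cell import r
s=r.sense();print(s['qpos'].round(3),s['ft_torque'].round(2),s['eef_pos']-18.7*s['orientation'][:,2])"
```

```text
[ 0.372  1.059 -0.523  1.543  0.225  1.609  2.73 ] [-0.14 -0.82 -0.02] [538.14989412 -67.66925927  80.95867067]
```

drive_tool([
  {"ax": 0,"ay": 0,"az": 0,"dx": -0.07,"dy": -0.08,"dz": -0.37,"gripper": 0.8},
  {"ax": 1,"ay": 0,"az": 0,"dx": 0,"dy": -0.08,"dz": 0,"gripper": 0.8},
  {"ax": 1,"ay": 0,"az": 0,"dx": 0,"dy": -0.08,"dz": 0,"gripper": 0.8},
  {"ax": 1,"ay": 0,"az": 0,"dx": 0,"dy": -0.08,"dz": 0,"gripper": 0.8},
  {"ax": 1,"ay": 0,"az": 0,"dx": 0,"dy": -0.08,"dz": 0,"gripper": 0.8},
  {"ax": 1,"ay": 0,"az": 0,"dx": 0,"dy": -0.08,"dz": 0,"gripper": 0.8},
  {"ax": 1,"ay": 0,"az": 0,"dx": 0,"dy": -0.08,"dz": 0,"gripper": 0.8},
  {"ax": 0,"ay": 0,"az": 0,"dx": 0,"dy": 0,"dz": 0,"gripper": 0.8},
])

```text
time: 17.58
eef_pos: [541.2, -66.2, 67.9]
orientation: [[-0.141, -0.933, -0.332], [-0.99, 0.14, 0.028], [0.021, 0.332, -0.943]]
force: [0.7, 0.3, 0.1]
gripper_width: 68.6
finger_force: 0.0
```

drive_tool([
  {"ax": 1,"ay": 0,"az": 0,"dx": 0,"dy": -0.08,"dz": 0,"gripper": 0.8},
  {"ax": 1,"ay": 0,"az": 0,"dx": 0,"dy": -0.08,"dz": 0,"gripper": 0.8},
  {"ax": 1,"ay": 0,"az": 0,"dx": 0,"dy": -0.08,"dz": 0,"gripper": 0.8},
  {"ax": 0,"ay": 0,"az": 0,"dx": 0,"dy": 0,"dz": 0,"gripper": 0.8},
])

```text
time: 18.08
eef_pos: [546.8, -67.3, 65.3]
orientation: [[-0.141, -0.99, -0.03], [-0.99, 0.142, -0.018], [0.022, 0.027, -0.999]]
force: [0.3, -0.2, 0.6]
gripper_width: 68.2
finger_force: 0.0
```

```bash
python3 -c "
from cell import r
s=r.sense();print(s['qpos'].round(3),s['ft_torque'].round(2),s['eef_pos']-18.7*s['orientation'][:,2])"
```

```text
[ 0.366  0.673 -0.468  2.075  0.594  0.561  2.459] [ 0.01 -0.04 -0.02] [547.38186009 -66.97706299  84.0305548 ]
```

Well centred now. Close and read the width.

drive_tool([
  {"ax": 0,"ay": 0,"az": 0,"dx": 0,"dy": 0,"dz": 0,"gripper": 0},
  {"ax": 0,"ay": 0,"az": 0,"dx": 0,"dy": 0,"dz": 0,"gripper": 0},
  {"ax": 0,"ay": 0,"az": 0,"dx": 0,"dy": 0,"dz": 0,"gripper": 0},
  {"ax": 0,"ay": 0,"az": 0,"dx": 0,"dy": 0,"dz": 0,"gripper": 0},
  {"ax": 0,"ay": 0,"az": 0,"dx": 0,"dy": 0,"dz": 0,"gripper": 0},
  {"ax": 0,"ay": 0,"az": 0,"dx": 0,"dy": 0,"dz": 0,"gripper": 0},
], squeeze=30)

```text
time: 18.82
eef_pos: [547.2, -67.2, 65.3]
orientation: [[-0.143, -0.989, -0.028], [-0.99, 0.143, -0.016], [0.02, 0.025, -0.999]]
force: [-4.4, 0.8, 4.7]
gripper_width: 30.9
finger_force: 29.3
```

drive_tool([
  {"ax": -1,"ay": 0,"az": 0,"dx": 0,"dy": 0.08,"dz": 0,"gripper": 0},
  {"ax": -1,"ay": 0,"az": 0,"dx": 0,"dy": 0.08,"dz": 0,"gripper": 0},
  {"ax": -1,"ay": 0,"az": 0,"dx": 0,"dy": 0.08,"dz": 0,"gripper": 0},
  {"ax": -1,"ay": 0,"az": 0,"dx": 0,"dy": 0.08,"dz": 0,"gripper": 0},
  {"ax": -1,"ay": 0,"az": 0,"dx": 0,"dy": 0.08,"dz": 0,"gripper": 0},
  {"ax": -1,"ay": 0,"az": 0,"dx": 0,"dy": 0.08,"dz": 0,"gripper": 0},
  {"ax": -1,"ay": 0,"az": 0,"dx": 0,"dy": 0.08,"dz": 0,"gripper": 0},
  {"ax": -1,"ay": 0,"az": 0,"dx": 0,"dy": 0.08,"dz": 0,"gripper": 0},
], squeeze=40)

```text
time: 19.82
eef_pos: [532.8, -65.0, 72.3]
orientation: [[-0.14, -0.638, -0.758], [-0.99, 0.104, 0.095], [0.018, 0.763, -0.646]]
force: [-7.2, 0.8, 3.2]
gripper_width: 30.4
finger_force: 41.4
```

drive_tool([
  {"ax": 0,"ay": 0,"az": 0,"dx": 0,"dy": 0,"dz": 0,"gripper": 0},
  {"ax": 0,"ay": 0,"az": 0,"dx": 0,"dy": 0,"dz": 0,"gripper": 0.8},
  {"ax": 0,"ay": 0,"az": 0,"dx": 0,"dy": 0,"dz": 0,"gripper": 0.8},
  {"ax": 0,"ay": 0,"az": 0,"dx": 0,"dy": 0,"dz": 0,"gripper": 0.8},
])

```text
time: 20.32
eef_pos: [534.4, -65.5, 71.0]
orientation: [[-0.143, -0.644, -0.752], [-0.989, 0.109, 0.095], [0.02, 0.757, -0.653]]
force: [0.9, 0.8, -0.6]
gripper_width: 68.7
finger_force: 0.0
```

```bash
python3 -c "
from cell import r
s=r.sense();print(s['qpos'].round(3),s['ft_torque'].round(2),s['eef_pos']-18.7*s['orientation'][:,2])"
```

```text
[ 0.379  1.017 -0.537  1.57   0.253  1.523  2.723] [-0.1  -0.8  -0.05] [548.4646872  -67.30504798  83.20205022]
```

drive_tool([
  {"ax": 1,"ay": 0,"az": 0,"dx": 0,"dy": -0.08,"dz": 0,"gripper": 0.8},
  {"ax": 1,"ay": 0,"az": 0,"dx": 0,"dy": -0.08,"dz": 0,"gripper": 0.8},
  {"ax": 1,"ay": 0,"az": 0,"dx": 0,"dy": -0.08,"dz": 0,"gripper": 0.8},
  {"ax": 1,"ay": 0,"az": 0,"dx": 0,"dy": -0.08,"dz": 0,"gripper": 0.8},
  {"ax": 1,"ay": 0,"az": 0,"dx": 0,"dy": -0.08,"dz": 0,"gripper": 0.8},
  {"ax": 1,"ay": 0,"az": 0,"dx": 0,"dy": -0.08,"dz": 0,"gripper": 0.8},
  {"ax": 1,"ay": 0,"az": 0,"dx": 0,"dy": -0.08,"dz": 0,"gripper": 0.8},
  {"ax": 1,"ay": 0,"az": 0,"dx": 0,"dy": -0.05,"dz": -0.04,"gripper": 0.8},
])

```text
time: 21.32
eef_pos: [547.4, -67.2, 65.6]
orientation: [[-0.143, -0.99, -0.021], [-0.99, 0.143, -0.016], [0.019, 0.019, -1.0]]
force: [-0.8, 0.3, -0.5]
gripper_width: 68.3
finger_force: 0.0
```

drive_tool([
  {"ax": 0,"ay": 0,"az": 0,"dx": 0,"dy": 0,"dz": 0,"gripper": 0.8},
  {"ax": 0,"ay": 0,"az": 0,"dx": 0,"dy": 0,"dz": 0,"gripper": 0},
  {"ax": 0,"ay": 0,"az": 0,"dx": 0,"dy": 0,"dz": 0,"gripper": 0},
  {"ax": 0,"ay": 0,"az": 0,"dx": 0,"dy": 0,"dz": 0,"gripper": 0},
  {"ax": 0,"ay": 0,"az": 0,"dx": 0,"dy": 0,"dz": 0,"gripper": 0},
  {"ax": 0,"ay": 0,"az": 0,"dx": 0,"dy": 0,"dz": 0,"gripper": 0},
  {"ax": 0,"ay": 0,"az": 0,"dx": 0,"dy": 0,"dz": 0,"gripper": 0},
], squeeze=30)

```text
time: 22.2
eef_pos: [547.9, -67.2, 65.1]
orientation: [[-0.143, -0.989, -0.024], [-0.99, 0.143, -0.016], [0.019, 0.022, -1.0]]
force: [2.8, -1.3, -1.5]
gripper_width: 29.3
finger_force: 29.9
```

drive_tool([
  {"ax": 0,"ay": 0,"az": 0,"dx": 0,"dy": 0,"dz": 0,"gripper": 0},
  {"ax": 0,"ay": 0,"az": 0,"dx": 0,"dy": 0,"dz": 0,"gripper": 0},
  {"ax": 0,"ay": 0,"az": 0,"dx": 0,"dy": 0,"dz": 0,"gripper": 0},
], squeeze=70)

```text
time: 22.58
eef_pos: [548.0, -67.3, 65.3]
orientation: [[-0.143, -0.989, -0.024], [-0.99, 0.143, -0.016], [0.019, 0.021, -1.0]]
force: [5.2, -0.8, 0.2]
gripper_width: 28.4
finger_force: 69.1
```

drive_tool([
  {"ax": 0,"ay": 0,"az": 0,"dx": 0,"dy": 0,"dz": 0,"gripper": 0},
  {"ax": 0,"ay": 0,"az": 0,"dx": 0,"dy": 0,"dz": 0,"gripper": 0},
], squeeze=30)

```text
time: 22.82
eef_pos: [548.0, -67.2, 65.3]
orientation: [[-0.143, -0.989, -0.024], [-0.99, 0.143, -0.016], [0.019, 0.021, -1.0]]
force: [4.4, -1.6, -1.4]
gripper_width: 28.3
finger_force: 69.1
```

drive_tool([
  {"ax": 0,"ay": 0,"az": 0,"dx": 0,"dy": 0,"dz": 0,"gripper": 0.5},
  {"ax": 0,"ay": 0,"az": 0,"dx": 0,"dy": 0,"dz": 0,"gripper": 0.5},
  {"ax": 0,"ay": 0,"az": 0,"dx": 0,"dy": 0,"dz": 0,"gripper": 0},
  {"ax": 0,"ay": 0,"az": 0,"dx": 0,"dy": 0,"dz": 0,"gripper": 0},
  {"ax": 0,"ay": 0,"az": 0,"dx": 0,"dy": 0,"dz": 0,"gripper": 0},
  {"ax": 0,"ay": 0,"az": 0,"dx": 0,"dy": 0,"dz": 0,"gripper": 0},
  {"ax": 0,"ay": 0,"az": 0,"dx": 0,"dy": 0,"dz": 0,"gripper": 0},
], squeeze=30)

```text
time: 23.7
eef_pos: [547.9, -67.3, 65.2]
orientation: [[-0.142, -0.99, -0.024], [-0.99, 0.143, -0.016], [0.019, 0.022, -1.0]]
force: [5.5, -2.1, -2.7]
gripper_width: 29.4
finger_force: 30.1
```

drive_tool([
  {"ax": 0,"ay": 0,"az": 0,"dx": 0,"dy": 0,"dz": 0,"gripper": 0.5},
  {"ax": -1,"ay": 0,"az": 0,"dx": 0,"dy": 0.08,"dz": 0,"gripper": 0.5},
  {"ax": -1,"ay": 0,"az": 0,"dx": 0,"dy": 0.08,"dz": 0,"gripper": 0.5},
  {"ax": 0,"ay": 0,"az": 0,"dx": 0,"dy": 0,"dz": 0,"gripper": 0},
  {"ax": 0,"ay": 0,"az": 0,"dx": 0,"dy": 0,"dz": 0,"gripper": 0},
  {"ax": 0,"ay": 0,"az": 0,"dx": 0,"dy": 0,"dz": 0,"gripper": 0},
  {"ax": 0,"ay": 0,"az": 0,"dx": 0,"dy": 0,"dz": 0,"gripper": 0},
  {"ax": 0,"ay": 0,"az": 0,"dx": 0,"dy": 0,"dz": 0,"gripper": 0},
], squeeze=30)

```text
time: 24.7
eef_pos: [544.4, -66.8, 64.7]
orientation: [[-0.142, -0.964, -0.225], [-0.99, 0.143, 0.014], [0.019, 0.225, -0.974]]
force: [6.6, -2.3, -8.6]
gripper_width: 27.7
finger_force: 32.2
```

drive_tool([
  {"ax": 0,"ay": 0,"az": 0,"dx": 0,"dy": 0,"dz": 0,"gripper": 0},
  {"ax": -1,"ay": 0,"az": 0,"dx": 0,"dy": 0.08,"dz": 0,"gripper": 0},
  {"ax": -1,"ay": 0,"az": 0,"dx": 0,"dy": 0.08,"dz": 0,"gripper": 0},
  {"ax": -1,"ay": 0,"az": 0,"dx": 0,"dy": 0.08,"dz": 0,"gripper": 0},
  {"ax": -1,"ay": 0,"az": 0,"dx": 0,"dy": 0.08,"dz": 0,"gripper": 0},
  {"ax": -1,"ay": 0,"az": 0,"dx": 0,"dy": 0.08,"dz": 0,"gripper": 0},
  {"ax": -1,"ay": 0,"az": 0,"dx": 0,"dy": 0.08,"dz": 0,"gripper": 0},
  {"ax": -1,"ay": 0,"az": 0,"dx": 0,"dy": 0.08,"dz": 0,"gripper": 0},
], squeeze=40)

```text
time: 25.7
eef_pos: [531.6, -64.9, 72.1]
orientation: [[-0.139, -0.562, -0.815], [-0.99, 0.095, 0.103], [0.02, 0.822, -0.57]]
force: [2.8, -1.3, -3.2]
gripper_width: 27.8
finger_force: 46.4
```

drive_tool([
  {"ax": -1,"ay": 0,"az": 0,"dx": 0,"dy": 0.08,"dz": 0,"gripper": 0},
  {"ax": 0,"ay": 0,"az": 0,"dx": 0,"dy": 0,"dz": 0,"gripper": 0},
  {"ax": 0,"ay": 0,"az": 0,"dx": 0,"dy": 0,"dz": 0,"gripper": 0},
], squeeze=40)

```text
time: 26.08
eef_pos: [530.3, -64.8, 73.8]
orientation: [[-0.14, -0.475, -0.869], [-0.99, 0.085, 0.113], [0.02, 0.876, -0.482]]
force: [5.6, -2.3, -0.5]
gripper_width: 27.7
finger_force: 46.9
```

```bash
python3 -c "
from cell import r
s=r.sense();print(s['qpos'].round(3),s['ft_torque'].round(2),s['eef_pos']-18.7*s['orientation'][:,2])"
```

```text
[ 0.359  1.109 -0.52   1.474  0.202  1.72   2.73 ] [ 0.09 -1.53  0.66] [546.5005185  -66.88138523  82.80779621]
```

drive_tool([
  {"ax": 0,"ay": 0,"az": 0,"dx": 0,"dy": 0,"dz": 0,"gripper": 0.8},
  {"ax": 0,"ay": 0,"az": 0,"dx": 0,"dy": 0,"dz": 0,"gripper": 0.8},
  {"ax": 0,"ay": 0,"az": 0,"dx": 0,"dy": 0,"dz": 0,"gripper": 0.8},
])

```text
time: 26.45
eef_pos: [529.3, -64.4, 74.3]
orientation: [[-0.142, -0.471, -0.871], [-0.99, 0.086, 0.115], [0.02, 0.878, -0.478]]
force: [0.3, 0.7, 0.3]
gripper_width: 68.2
finger_force: 0.0
```

drive_tool([
  {"ax": 1,"ay": 0,"az": 0,"dx": 0,"dy": -0.08,"dz": 0,"gripper": 0.8},
  {"ax": 1,"ay": 0,"az": 0,"dx": 0,"dy": -0.08,"dz": 0,"gripper": 0.8},
  {"ax": 1,"ay": 0,"az": 0,"dx": 0,"dy": -0.08,"dz": 0,"gripper": 0.8},
  {"ax": 1,"ay": 0,"az": 0,"dx": 0,"dy": -0.08,"dz": 0,"gripper": 0.8},
  {"ax": 1,"ay": 0,"az": 0,"dx": 0,"dy": -0.08,"dz": 0,"gripper": 0.8},
  {"ax": 1,"ay": 0,"az": 0,"dx": 0,"dy": -0.08,"dz": 0,"gripper": 0.8},
  {"ax": 1,"ay": 0,"az": 0,"dx": 0,"dy": -0.08,"dz": 0,"gripper": 0.8},
  {"ax": 1,"ay": 0,"az": 0,"dx": 0,"dy": -0.08,"dz": 0,"gripper": 0.8},
])

```text
time: 27.45
eef_pos: [541.5, -66.4, 64.4]
orientation: [[-0.143, -0.963, -0.228], [-0.99, 0.143, 0.013], [0.02, 0.228, -0.973]]
force: [0.2, -0.3, 0.1]
gripper_width: 68.1
finger_force: 0.0
```

drive_tool([
  {"ax": 1,"ay": 0,"az": 0,"dx": 0,"dy": -0.08,"dz": 0,"gripper": 0.8},
  {"ax": 0,"ay": 0,"az": 0,"dx": 0,"dy": 0,"dz": 0,"gripper": 0.8},
])

```text
time: 27.7
eef_pos: [541.2, -66.6, 64.2]
orientation: [[-0.141, -0.981, -0.132], [-0.99, 0.143, -0.003], [0.021, 0.131, -0.991]]
force: [0.0, -0.4, -0.2]
gripper_width: 68.1
finger_force: 0.0
```

```bash
python3 -c "
from cell import r
s=r.sense();print(s['qpos'].round(3),s['ft_torque'].round(2),s['eef_pos']-18.7*s['orientation'][:,2])"
```

```text
[ 0.401  0.712 -0.521  2.015  0.529  0.695  2.522] [-0.02 -0.15 -0.02] [543.69760237 -66.50912491  82.74757112]
```

drive_tool([
  {"ax": 0,"ay": 0,"az": 0,"dx": 0,"dy": -0.14,"dz": -0.06,"gripper": 0.8},
  {"ax": 0,"ay": 0,"az": 0,"dx": 0,"dy": 0,"dz": 0,"gripper": 0},
  {"ax": 0,"ay": 0,"az": 0,"dx": 0,"dy": 0,"dz": 0,"gripper": 0},
  {"ax": 0,"ay": 0,"az": 0,"dx": 0,"dy": 0,"dz": 0,"gripper": 0},
  {"ax": 0,"ay": 0,"az": 0,"dx": 0,"dy": 0,"dz": 0,"gripper": 0},
  {"ax": 0,"ay": 0,"az": 0,"dx": 0,"dy": 0,"dz": 0,"gripper": 0},
  {"ax": 0,"ay": 0,"az": 0,"dx": 0,"dy": 0,"dz": 0,"gripper": 0},
], squeeze=40)

```text
time: 28.58
eef_pos: [544.8, -66.9, 64.6]
orientation: [[-0.143, -0.98, -0.135], [-0.99, 0.144, -0.002], [0.021, 0.134, -0.991]]
force: [-3.1, 0.4, 5.3]
gripper_width: 30.6
finger_force: 39.4
```

drive_tool([
  {"ax": -1,"ay": 0,"az": 0,"dx": 0,"dy": 0.08,"dz": 0,"gripper": 0},
  {"ax": -1,"ay": 0,"az": 0,"dx": 0,"dy": 0.08,"dz": 0,"gripper": 0},
  {"ax": -1,"ay": 0,"az": 0,"dx": 0,"dy": 0.08,"dz": 0,"gripper": 0},
  {"ax": -1,"ay": 0,"az": 0,"dx": 0,"dy": 0.08,"dz": 0,"gripper": 0},
  {"ax": -0.8,"ay": 0,"az": 0,"dx": 0,"dy": 0.06,"dz": 0,"gripper": 0},
  {"ax": 0,"ay": 0,"az": 0,"dx": 0,"dy": 0,"dz": 0,"gripper": 0},
  {"ax": 0,"ay": 0,"az": 0,"dx": 0,"dy": 0,"dz": 0,"gripper": 0},
], squeeze=40)

```text
time: 29.45
eef_pos: [535.3, -65.4, 68.5]
orientation: [[-0.14, -0.792, -0.594], [-0.99, 0.124, 0.068], [0.02, 0.598, -0.801]]
force: [-5.6, 0.3, 5.5]
gripper_width: 30.7
finger_force: 42.8
```

drive_tool([
  {"ax": 0,"ay": 0,"az": 0,"dx": 0,"dy": 0,"dz": 0,"gripper": 0.8},
  {"ax": 0,"ay": 0,"az": 0,"dx": 0,"dy": 0,"dz": 0,"gripper": 0.8},
  {"ax": 0,"ay": 0,"az": 0,"dx": 0,"dy": 0,"dz": 0,"gripper": 0.8},
  {"ax": 0,"ay": 0,"az": 0,"dx": 0,"dy": 0,"dz": -1,"gripper": 0.8},
  {"ax": 0,"ay": 0,"az": 0,"dx": 0,"dy": 0,"dz": -1,"gripper": 0.8},
  {"ax": 0,"ay": 0,"az": 0,"dx": 0,"dy": 0,"dz": -1,"gripper": 0.8},
  {"ax": 0,"ay": 0,"az": 0,"dx": 0,"dy": 0,"dz": -1,"gripper": 0.8},
])

```text
time: 30.32
eef_pos: [597.8, -72.9, 149.0]
orientation: [[-0.143, -0.798, -0.586], [-0.99, 0.127, 0.068], [0.02, 0.589, -0.808]]
force: [0.5, 0.1, -0.6]
gripper_width: 68.0
finger_force: 0.0
```

drive_tool([
  {"ax": 1,"ay": 0,"az": 0,"dx": 0,"dy": 0,"dz": -1,"gripper": 0.8},
  {"ax": 1,"ay": 0,"az": 0,"dx": 0,"dy": 0,"dz": -1,"gripper": 0.8},
  {"ax": 1,"ay": 0,"az": 0,"dx": 0,"dy": 0,"dz": -1,"gripper": 0.8},
  {"ax": 1,"ay": 0,"az": 0,"dx": 0,"dy": 0,"dz": -1,"gripper": 0.8},
  {"ax": 1,"ay": 0,"az": 0,"dx": 0,"dy": 0,"dz": -0.7,"gripper": 0.8},
  {"ax": 1,"ay": 0,"az": 0,"dx": 0,"dy": 0,"dz": 0,"gripper": 0.8},
  {"ax": 0,"ay": 0,"az": 0,"dx": 0,"dy": 0,"dz": 0,"gripper": 0.8},
])

```text
time: 31.2
eef_pos: [644.3, -77.3, 254.7]
orientation: [[-0.141, -0.99, -0.006], [-0.99, 0.142, -0.02], [0.021, 0.003, -1.0]]
force: [-0.4, 0.1, 0.3]
gripper_width: 68.1
finger_force: 0.0
```

```bash
python3 - <<'E'
from h import *
np.set_printoptions(precision=3,suppress=True)
s=r.sense(); print(s["time"],s["qpos"],s["eef_pos"],s["orientation"]); 
a=r.grab_frame("wrist");b=r.grab_frame("scene")
b=cv2.resize(b[150:270,240:400],None,fx=3,fy=3,interpolation=cv2.INTER_CUBIC)
a=cv2.resize(a,None,fx=.5,fy=.5)
c=np.zeros((360,800,3),np.uint8);c[:240,:320]=a;c[:,320:800]=b
cv2.imwrite("pics/c4.png",c[:,:,::-1]); 
E
```

```text
31.2 [ 0.471  0.54  -0.632  1.745  0.396  0.992  2.682] [644.298 -77.329 254.675] [[-0.141 -0.99  -0.006]
 [-0.99   0.142 -0.02 ]
 [ 0.021  0.003 -1.   ]]
```

View pics/c4.png

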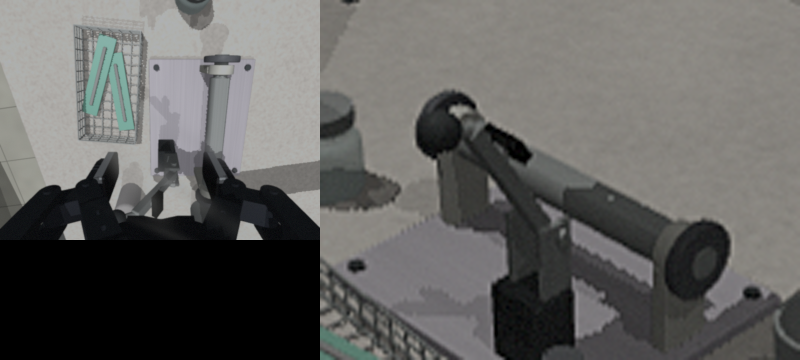

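The wrist view at reduced size and the scene crop show the flat as a smooth band on top of the spindle with the clamp thrown back. Next I rotate back and grip the ball.

drive_tool([
  {"ax": 0,"ay": 0,"az": 1,"dx": 0,"dy": 0,"dz": 0,"gripper": 0.7},
  {"ax": 0,"ay": 0,"az": 1,"dx": 0,"dy": 0,"dz": 0,"gripper": 0.7},
  {"ax": 0,"ay": 0,"az": 1,"dx": 0,"dy": 0,"dz": 0,"gripper": 0.7},
  {"ax": 0,"ay": 0,"az": 1,"dx": 0,"dy": 0,"dz": 0,"gripper": 0.7},
  {"ax": 0,"ay": 0,"az": 1,"dx": 0,"dy": 0,"dz": 0,"gripper": 0.7},
  {"ax": 0,"ay": 0,"az": 1,"dx": 0,"dy": 0,"dz": 0,"gripper": 0.7},
  {"ax": 0,"ay": 0,"az": 1,"dx": 0,"dy": 0,"dz": 0,"gripper": 0.7},
  {"ax": 0,"ay": 0,"az": 1,"dx": 0,"dy": 0,"dz": 0,"gripper": 0.7},
])

```text
time: 32.3
eef_pos: [646.9, -77.7, 252.9]
orientation: [[-0.833, -0.553, -0.007], [-0.553, 0.833, -0.019], [0.016, -0.011, -1.0]]
force: [-0.5, -0.6, -0.1]
gripper_width: 59.8
finger_force: 0.0
```

drive_tool([
  {"ax": 0,"ay": 0,"az": 1,"dx": 0,"dy": 0,"dz": 0,"gripper": 0.7},
  {"ax": 0,"ay": 0,"az": 1,"dx": 0,"dy": 0,"dz": 0,"gripper": 0.7},
  {"ax": 0,"ay": 0,"az": 1,"dx": 0,"dy": 0,"dz": 0,"gripper": 0.7},
  {"ax": 0,"ay": 0,"az": 1,"dx": 0,"dy": 0,"dz": 0,"gripper": 0.7},
  {"ax": 0,"ay": 0,"az": 1,"dx": 0,"dy": 0,"dz": 0,"gripper": 0.7},
  {"ax": 0,"ay": 0,"az": 1,"dx": 0,"dy": 0,"dz": 0,"gripper": 0.7},
  {"ax": 0,"ay": 0,"az": 1,"dx": 0,"dy": 0,"dz": 0,"gripper": 0.7},
  {"ax": 0,"ay": 0,"az": 0,"dx": 0,"dy": 0,"dz": 0,"gripper": 0.7},
])

```text
time: 33.3
eef_pos: [646.8, -77.5, 253.0]
orientation: [[-0.99, 0.141, -0.007], [0.141, 0.99, -0.019], [0.004, -0.02, -1.0]]
force: [0.1, 0.5, 0.6]
gripper_width: 59.9
finger_force: 0.0
```

drive_tool([
  {"ax": 0,"ay": 0,"az": 0,"dx": -0.5,"dy": 0.9,"dz": 0,"gripper": 0.7},
  {"ax": 0,"ay": 0,"az": 0,"dx": -0.5,"dy": 0.9,"dz": 0,"gripper": 0.7},
  {"ax": 0,"ay": 0,"az": 0,"dx": -0.5,"dy": 0.9,"dz": 0,"gripper": 0.7},
  {"ax": 0,"ay": 0,"az": 0,"dx": -0.4,"dy": 0.9,"dz": 0,"gripper": 0.7},
  {"ax": 0,"ay": 0,"az": 0,"dx": -0.2,"dy": 0.67,"dz": 0,"gripper": 0.7},
  {"ax": 0,"ay": 0,"az": 0,"dx": 0,"dy": 0,"dz": 0,"gripper": 0.7},
])

```text
time: 34.05
eef_pos: [713.3, 23.3, 251.4]
orientation: [[-0.99, 0.139, -0.006], [0.139, 0.99, -0.018], [0.003, -0.019, -1.0]]
force: [-0.3, -0.3, 0.0]
gripper_width: 60.3
finger_force: 0.0
```

```bash
python3 - <<'E'
from h import *
np.set_printoptions(precision=3,suppress=True)
s=r.sense(); print(s["time"],s["qpos"],s["eef_pos"],s["orientation"]); np.savez("w5.npz",p=s["eef_pos"],R=s["orientation"])
a=r.grab_frame("wrist");cv2.imwrite("pics/w5.png",a[:,:,::-1])
E
```

```text
34.05 [ 0.049  0.57  -0.236  1.605  0.171  0.995  1.185] [713.31   23.349 251.358] [[-0.99   0.139 -0.006]
 [ 0.139  0.99  -0.018]
 [ 0.003 -0.019 -1.   ]]
```

View pics/w5.png

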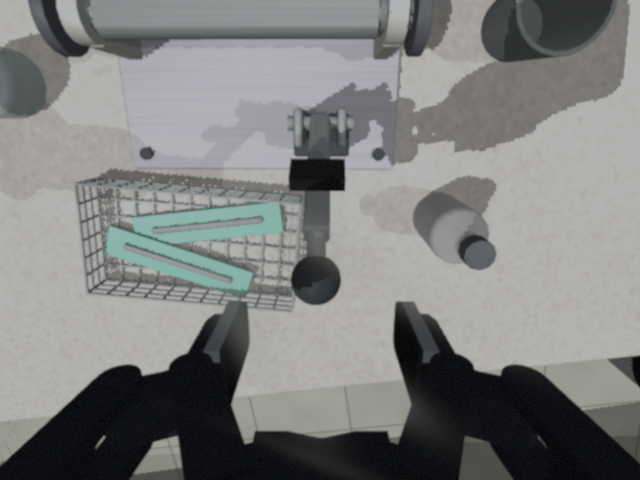

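The ball is at (316,280), clear between the bottle and the basket.

```bash
python3 - <<'E'
from h import *
f=np.load("w5.npz");P=(f["p"],f["R"])
for z in (206,214):
    b=plane("wrist",(316,280),z,P);print(b, f["R"].T@(b-f["p"]))
E
```

```text
[715.66541835  19.57290562 206.        ] [-3.00141811 -2.55749671 45.40488049]
[712.21409772  20.33302408 214.        ] [ 0.54736102 -2.43541465 37.41234292]
```

drive_tool([
  {"ax": 0,"ay": 0,"az": 0,"dx": 0,"dy": -0.1,"dz": 0.75,"gripper": 0.7},
  {"ax": 0,"ay": 0,"az": 0,"dx": 0,"dy": 0,"dz": 0.75,"gripper": 0.7},
  {"ax": 0,"ay": 0,"az": 0,"dx": 0,"dy": 0,"dz": 0.75,"gripper": 0.6},
  {"ax": 0,"ay": 0,"az": 0,"dx": 0,"dy": 0,"dz": 0,"gripper": 0.4},
  {"ax": 0,"ay": 0,"az": 0,"dx": 0,"dy": 0,"dz": 0,"gripper": 0},
  {"ax": 0,"ay": 0,"az": 0,"dx": 0,"dy": 0,"dz": 0,"gripper": 0},
  {"ax": 0,"ay": 0,"az": 0,"dx": 0,"dy": 0,"dz": 0,"gripper": 0},
  {"ax": 0,"ay": 0,"az": 0,"dx": 0,"dy": 0,"dz": 0,"gripper": 0},
], squeeze=25)

```text
time: 35.1
eef_pos: [710.7, 19.7, 194.4]
orientation: [[-0.99, 0.141, -0.009], [0.141, 0.99, -0.017], [0.006, -0.018, -1.0]]
force: [-1.0, 5.9, -7.1]
gripper_width: 24.3
finger_force: 24.9
```

```bash
python3 - <<'E'
import numpy as np
a=np.linspace(2.1,0.05,17)
x=-125*np.cos(a)+15*np.sin(a);z=125*np.sin(a)+15*np.cos(a)
for i in range(16):print(round(a[i+1],2),round(-(x[i+1]-x[i])/25,2),round(-(z[i+1]-z[i])/25,2))
E
```

```text
1.97 0.54 -0.36
1.84 0.58 -0.28
1.72 0.61 -0.21
1.59 0.63 -0.13
1.46 0.64 -0.05
1.33 0.64 0.04
1.2 0.63 0.12
1.08 0.61 0.2
0.95 0.58 0.27
0.82 0.54 0.35
0.69 0.49 0.41
0.56 0.44 0.47
0.43 0.37 0.53
0.31 0.3 0.57
0.18 0.23 0.6
0.05 0.15 0.63
```

drive_tool([
  {"ax": 0,"ay": 0,"az": 0,"dx": 0.54,"dy": 0,"dz": -0.36,"gripper": 0},
  {"ax": 0,"ay": 0,"az": 0,"dx": 0.58,"dy": 0,"dz": -0.28,"gripper": 0},
  {"ax": 0,"ay": 0,"az": 0,"dx": 0.61,"dy": 0,"dz": -0.21,"gripper": 0},
  {"ax": 0,"ay": 0,"az": 0,"dx": 0.63,"dy": 0,"dz": -0.13,"gripper": 0},
  {"ax": 0,"ay": 0,"az": 0,"dx": 0.64,"dy": 0,"dz": -0.05,"gripper": 0},
  {"ax": 0,"ay": 0,"az": 0,"dx": 0.64,"dy": 0,"dz": 0.04,"gripper": 0},
  {"ax": 0,"ay": 0,"az": 0,"dx": 0.63,"dy": 0,"dz": 0.12,"gripper": 0},
  {"ax": 0,"ay": 0,"az": 0,"dx": 0.61,"dy": 0,"dz": 0.2,"gripper": 0},
], squeeze=30)

```text
time: 36.1
eef_pos: [594.2, 36.4, 215.3]
orientation: [[-0.99, 0.142, 0.002], [0.142, 0.99, -0.017], [-0.005, -0.017, -1.0]]
force: [0.9, 6.2, 1.5]
gripper_width: 23.6
finger_force: 30.7
```

drive_tool([
  {"ax": 0,"ay": 0,"az": 0,"dx": 0.58,"dy": 0,"dz": 0.27,"gripper": 0},
  {"ax": 0,"ay": 0,"az": 0,"dx": 0.54,"dy": 0,"dz": 0.35,"gripper": 0},
  {"ax": 0,"ay": 0,"az": 0,"dx": 0.49,"dy": 0,"dz": 0.41,"gripper": 0},
  {"ax": 0,"ay": 0,"az": 0,"dx": 0.44,"dy": 0,"dz": 0.47,"gripper": 0},
  {"ax": 0,"ay": 0,"az": 0,"dx": 0.37,"dy": 0,"dz": 0.53,"gripper": 0},
  {"ax": 0,"ay": 0,"az": 0,"dx": 0.3,"dy": 0,"dz": 0.57,"gripper": 0},
  {"ax": 0,"ay": 0,"az": 0,"dx": 0,"dy": 0,"dz": 0,"gripper": 0},
], squeeze=30)

```text
time: 36.98
eef_pos: [524.1, 46.3, 147.8]
orientation: [[-0.99, 0.14, -0.004], [0.14, 0.99, -0.016], [0.001, -0.016, -1.0]]
force: [-1.1, 8.9, -0.4]
gripper_width: 24.0
finger_force: 31.9
```

drive_tool([
  {"ax": 0,"ay": 0,"az": 0,"dx": 0.12,"dy": 0,"dz": 0.3,"gripper": 0},
  {"ax": 0,"ay": 0,"az": 0,"dx": 0.11,"dy": 0,"dz": 0.3,"gripper": 0},
  {"ax": 0,"ay": 0,"az": 0,"dx": 0.08,"dy": 0,"dz": 0.3,"gripper": 0},
  {"ax": 0,"ay": 0,"az": 0,"dx": 0.07,"dy": 0,"dz": 0.33,"gripper": 0},
  {"ax": 0,"ay": 0,"az": 0,"dx": 0.03,"dy": 0,"dz": 0.25,"gripper": 0},
  {"ax": 0,"ay": 0,"az": 0,"dx": 0,"dy": 0,"dz": 0.1,"gripper": 0},
  {"ax": 0,"ay": 0,"az": 0,"dx": 0,"dy": 0,"dz": 0,"gripper": 0},
], squeeze=30)

```text
time: 37.85
eef_pos: [514.1, 47.7, 108.8]
orientation: [[-0.99, 0.139, -0.003], [0.139, 0.99, -0.015], [0.001, -0.015, -1.0]]
force: [-1.9, 10.4, -2.9]
gripper_width: 23.7
finger_force: 31.9
```

drive_tool([
  {"ax": 0,"ay": 0,"az": 0,"dx": 0,"dy": 0,"dz": 0.12,"gripper": 0},
  {"ax": 0,"ay": 0,"az": 0,"dx": 0,"dy": 0,"dz": 0.12,"gripper": 0},
  {"ax": 0,"ay": 0,"az": 0,"dx": 0,"dy": 0,"dz": 0,"gripper": 0},
])

```text
time: 38.22
eef_pos: [514.9, 47.6, 106.2]
orientation: [[-0.99, 0.139, -0.001], [0.139, 0.99, -0.016], [-0.001, -0.016, -1.0]]
force: [-7.8, 9.4, 27.3]
gripper_width: 23.9
finger_force: 34.0
```

drive_tool([
  {"ax": 0,"ay": 0,"az": 0,"dx": 0,"dy": 0,"dz": 0,"gripper": 0.6},
  {"ax": 0,"ay": 0,"az": 0,"dx": 0,"dy": 0,"dz": 0,"gripper": 0.6},
  {"ax": 0,"ay": 0,"az": 0,"dx": 0,"dy": 0,"dz": 0,"gripper": 0.6},
])

```text
time: 38.6
eef_pos: [513.7, 42.3, 102.1]
orientation: [[-0.99, 0.144, -0.006], [0.144, 0.989, -0.021], [0.003, -0.021, -1.0]]
force: [0.7, 0.4, 0.2]
gripper_width: 51.1
finger_force: 0.0
```

drive_tool([
  {"ax": 0,"ay": 0,"az": 0,"dx": 0,"dy": 0.12,"dz": -0.3,"gripper": 0.7},
  {"ax": 0,"ay": 0,"az": 0,"dx": 0,"dy": 0,"dz": -1,"gripper": 0.7},
  {"ax": 0,"ay": 0,"az": 0,"dx": 0,"dy": 0,"dz": -1,"gripper": 0.7},
  {"ax": 0,"ay": 0,"az": 0,"dx": 0,"dy": 0,"dz": -1,"gripper": 0.7},
  {"ax": 0,"ay": 0,"az": 0,"dx": 0.8,"dy": 0,"dz": -1,"gripper": 0.7},
  {"ax": 0,"ay": 0,"az": 0,"dx": 0.8,"dy": 0,"dz": -1,"gripper": 0.7},
  {"ax": 0,"ay": 0,"az": 0,"dx": 0.8,"dy": 0,"dz": 0,"gripper": 0.7},
  {"ax": 0,"ay": 0,"az": 0,"dx": 0,"dy": 0,"dz": 0,"gripper": 0.7},
])

```text
time: 39.6
eef_pos: [453.3, 57.6, 234.3]
orientation: [[-0.99, 0.141, -0.007], [0.141, 0.99, -0.02], [0.004, -0.021, -1.0]]
force: [-0.1, 0.4, -0.2]
gripper_width: 59.7
finger_force: 0.0
```

```bash
python3 - <<'E'
from h import *
np.set_printoptions(precision=1,suppress=True)
b=r.grab_frame("scene");cv2.imwrite("pics/s6.png",b[:,:,::-1])
old=cv2.imread("pics/scene0.png",0)
new=cv2.imread("pics/s6.png",0)
for im in (old,new):
    p=im[175:215,340:380]; m=(p<60).astype(np.uint8)
    n,l,st,c=cv2.connectedComponentsWithStats(m)
    print([(st[i,4],st[i,2:4],c[i]+[340,175]) for i in range(1,n) if st[i,4]>40])
# predicted
m=r.camera_model("scene");ey=np.array([.1417,.99]);ex=np.array([.99,-.1417])
for a in (0,.045):
    x=75-125*np.cos(a)+15*np.sin(a);z=115+125*np.sin(a)+15*np.cos(a)
    w=np.array([*(np.array([553.5,-16.5])+x*ex+60*ey),z])
    q=m["orientation"].T@(w-m["eye"]);s=q[:2]/q[2];s=s*(1+m["k1"]*(s@s));print(a,s*523.03+[322.4,229])
c=np.hstack([cv2.resize(i[160:260,260:400],None,fx=2.8,fy=2.8,interpolation=cv2.INTER_CUBIC) for i in (old,new)])
cv2.imwrite("pics/c6.png",c)
E
```

```text
[(np.int32(178), array([24, 27], dtype=int32), array([353.3, 199. ]))]
[(np.int32(113), array([12, 14], dtype=int32), array([357.7, 195.4])), (np.int32(49), array([14, 10], dtype=int32), array([346. , 210.1]))]
0 [358.4 195. ]
0.045 [358.2 192.8]
```

View pics/c6.png

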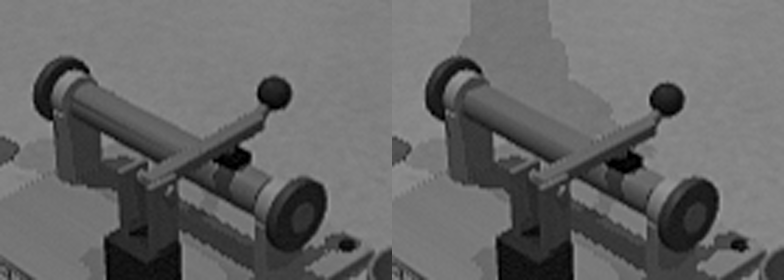

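In the crops, the ball dropped from row 193 to 195.4, against a predicted 195.0 for home, and the robot is clear.

```bash
python3 -c "
from cell import r
print(r.close_job())"
```

```text
the job is handed in; nothing more can be done
None
```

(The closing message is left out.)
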